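# Rake a dropped bushing from under a locked dewar-bay shelf

## Robot

A 6-joint arm with a two-finger parallel gripper is mounted at the origin on the work surface. World frame = base frame: x ahead of the robot, y to its left, z up, the work surface at z = 0. Lengths are in m, angles in degrees, forces in N, time in s.
With the tool pointing down it reaches from about 0.325 to 0.85 m from the base axis. Payload 15.5 kg.
Tool frame: the origin (TCP) lies at the very end of the fingers, on their centre line; the grasp point (between the pads) lies arm.grip_depth behind it (arm.grip_depth is the distance from the TCP to the grasp point, in m); z points along the fingers, y is the direction in which the jaws open and shut (so a half turn about z gives the same grasp; the last joint's range is limited). The gripper opens to 91 mm and grips with 3 to 60 N. Pads are 32 mm wide; open, the fingers measure 118 mm over their backs; the gripper's body (76 mm by 178 mm) begins 60 mm behind the grasp point.
Start: joints at [69.528, 28.281, 77.091, -0, 74.628, -5.472], TCP at [0.162, 0.604, 0.214] pointing down, gripper open.
Joint ranges: [-166.48, 166.48], [-47.26, 123.95], [12.59, 153.08], [-70.14, 250.14], [6.76, 159.57], [-176.63, 176.63]. Speed limits (degrees/s): [108.29, 108.29, 147.25, 172.46, 172.46, 172.46].

## Interface

Orientations are given as a 3x3 rotation matrix whose columns are the frame's x, y, z axes.
In Python, from rig import arm gives the robot as it stands. Calls block until the motion is done:
- arm.move_to(position, orientation): joint-space move of the TCP to a pose.
- arm.move_l(position, orientation=None, feed=0.15): straight line of the TCP; orientation=None keeps the orientation; feed is the mean speed in m/s.
- arm.move_joints(angles): joint-space move.
- arm.grip(opening): finger opening in m; the grip force is fixed at half the most; returns when the fingers have stopped.
- arm.sleep(seconds).
- arm.solve_ik(position, orientation): joint angles nearest the present ones, or None.
- arm.snapshot(name): name is "scene" or "top" or "wrist"; returns the picture (480x640x3 uint8, red, green, blue); there is no depth.
- arm.get_calibration(name): a dict with "intrinsics" (3x3 intrinsics, pixels), "cam_to_world" (4x4, takes a point from camera to world coordinates). Camera axes: x right, y down, z forward; pixel columns grow to the right and rows downward; lengths in m; the calibration is good to about 2 mm. A picture is of the moment at which its call begins: read the wrist's pose just before it. get_calibration takes no time and is no camera call; for the wrist camera it gives the pose at the moment of the call.
A pose or a line that the arm cannot do raises arm.Unreachable and nothing moves.
- arm.sign_off(): hands the job in, once; it reports no verdict.
Readings, each from a call of its own:
- arm.current_t(): time.
- arm.current_joint_positions(): joint angles.
- arm.current_dq(): joint speeds.
- arm.current_tau(): joint torques, N m.
- arm.current_ee_pos(): TCP position.
- arm.current_tool_rot(): TCP orientation.
- arm.current_force(): force on the tool from outside, world axes, zero at the start.
- arm.current_torque(): the same for the moment, N m.
- arm.current_width(): finger opening in m.
Only numpy, scipy, OpenCV 4.12 (cv2) and the standard library are available. Lean on these libraries where they do the work, as an engineer would, in place of code of your own. Each camera call takes 0.05 s, during which the arm holds its last target. There are 200 camera calls.

## Task

A bronze bushing has rolled under the low sliding shelf, which is locked and stays put. Take the flat T-ended probe by its handle, reach in under the shelf with it and drag the bushing out onto the bench just in front, wholly clear of the shelf; then lay the probe down flat on the bench, also drawn out from under the shelf, and let go. Do not touch the bushing with the gripper, and leave the copper reducer that stands under the shelf, the valve and the cap where they are.

Things in the scene. Friction and masses are not known exactly. Their poses are not given: they have to be found in the camera images.
- unit: Fixed steel unit with a low shelf of thin rods 45 to 70 mm apart (seen through), locked by a bar over its front rail. Origin: middle of the shelf's front edge, at bench height; +x leads in under the shelf, y along the edge. Free space below: 50 mm high, x 0 to 200, y -150 to 150 mm between end posts. Front 95 mm high; rear (x over 120) 120 mm, a rear board with goods (x over 170) to 270 mm.
- probe: Flat probe, 160 g: black block handle 100 long (x), 22 wide, 36 mm high; from it a steel strip 18 wide, 5 mm thick runs along +x to a crosswise foot (T) 76 wide (y), 8 thick (x), 16 mm high, centred 260 mm from the origin. Flat underside at z = 0, lying on the bench. Origin: underside, middle of the handle; x to the foot, z up. Centre of mass about 50 mm ahead of the origin.
- probe_foot (a point): Middle of the probe's T foot, 260 mm ahead of the probe's origin and 8 mm above its underside.
- bushing: Bronze bushing, a plain short tube 30 mm outer diameter, 18 mm bore, 20 mm high, standing on the bench under the shelf, 45 to 85 mm in from the front edge and 70 to 90 mm to one side of the unit's middle (either side). Origin: middle of its underside, z up the bore.
- reducer: Copper reducer, a stepped round fitting 28 mm diameter below and 18 mm above, 36 mm high, standing on the bench under the shelf, 45 to 85 mm in, on the other side of the unit's middle from the bushing. Origin: middle of its underside. Leave it where it is.
- valve: Chrome pressure building valve standing on the bench beyond the work: 76 mm over its ports, 75 mm high with a 50 mm dark handwheel. Origin: middle of its underside. Bystander.
- cap: Blue polycarbonate cap, 52 mm diameter, 38 mm high, standing on the bench beyond the work. Origin: middle of its underside. Bystander.
Not all that is in view belongs to the job. What is shaped like the bushing but green is not meant.

How it is judged:
By the outcome, as a careful person would: the job done as asked, in the order asked, and still so for the second after the job is handed in, with the robot touching nothing.
It also fails if it takes over 48 s, if anything falls off the work surface, if the arm or the gripper's body presses on something with over 40 N, if the wrist force passes 120 N, or if a joint passes its speed limit or range.

## Working session

There is one attempt and no reset: what is moved stays moved. The work goes in short steps, each a Python script; the robot and the scene stay as the last script left them, time stands still between calls to the robot, and variables do not carry over. Pictures are saved under pics/ and viewed, about 8 in all and at most 12, crops included, and the job is handed in when it is done.

```bash
mkdir -p pics; ls; python3 - <<'E'
from rig import arm
import cv2, numpy as np
for n in ("top","scene"):
    c=arm.get_calibration(n); print(n,c["intrinsics"].round(1).tolist(),c["cam_to_world"].round(3).tolist())
    cv2.imwrite(f"pics/{n}0.png",arm.snapshot(n)[:,:,::-1])
print(arm.grip_depth,arm.current_t(),arm.current_tool_rot().round(3).tolist())
E
```

```text
pics
top [[587.7, 0.0, 324.3], [0.0, 587.7, 236.4], [0.0, 0.0, 1.0]] [[-0.005, -0.999, 0.052, 0.507], [-1.0, 0.005, -0.007, -0.057], [0.007, -0.052, -0.999, 1.221], [0.0, 0.0, 0.0, 1.0]]
scene [[537.2, 0.0, 323.8], [0.0, 537.2, 235.5], [0.0, 0.0, 1.0]] [[-0.346, 0.68, -0.646, 1.185], [0.938, 0.255, -0.234, 0.182], [0.005, -0.687, -0.727, 0.787], [0.0, 0.0, 0.0, 1.0]]
0.0188 0.1 [[-0.966, 0.259, -0.0], [0.259, 0.966, -0.001], [0.0, -0.001, -1.0]]
```

View pics/top0.png

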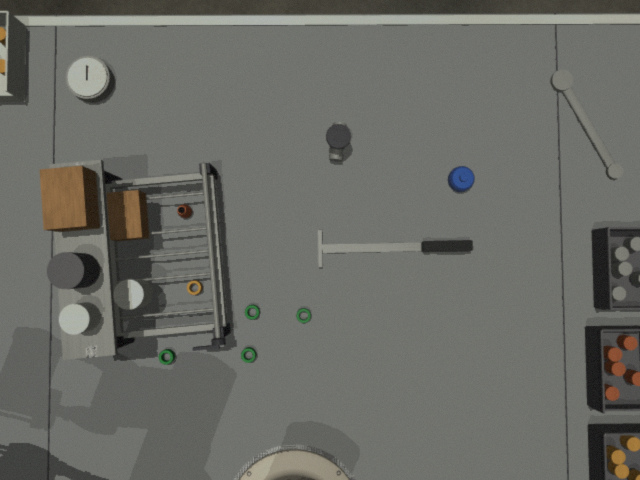

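View pics/scene0.png

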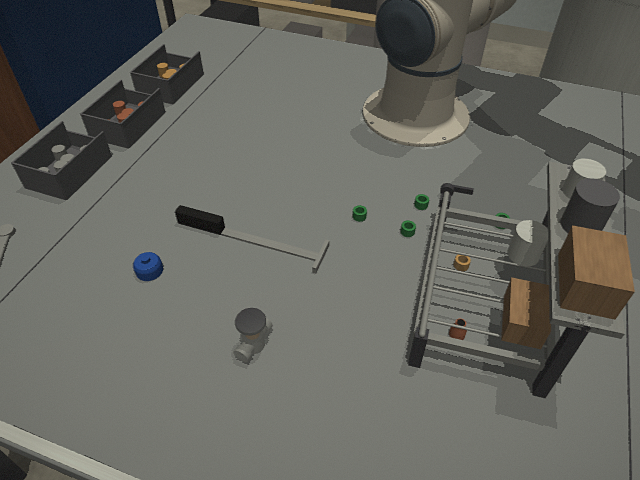

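Candidates for the bushing: the orange/bronze ring at top (194,288) under the shelf, and green rings at (252,312), (304,315), (249,355) and (166,357). The reducer is at (184,211). I choose the bronze ring at (194,288). Next I measure and check it in a close crop.

```bash
cat > h.py <<'E'
from rig import arm
import cv2, numpy as np
def ray(n,uv,z,c=None):
    c=c or arm.get_calibration(n); T=c["cam_to_world"]
    d=T[:3,:3]@np.linalg.inv(c["intrinsics"])@[uv[0],uv[1],1.]
    return T[:3,3]+d*(z-T[2,3])/d[2]
def blobs(img,lo,hi,amin=20):
    m=cv2.inRange(cv2.cvtColor(img,cv2.COLOR_RGB2HSV),lo,hi)
    n,l,s,c=cv2.connectedComponentsWithStats(m)
    return [(c[i].round(1),s[i]) for i in range(1,n) if s[i][4]>=amin],l
E
python3 - <<'E'
from h import *
for n in("top","scene"):
    im=cv2.imread(f"pics/{n}0.png")[:,:,::-1].copy()
    for nm,lo,hi in(("orange",(10,120,60),(25,255,255)),("red",(0,120,50),(9,255,255)),("green",(45,100,40),(85,255,255))):
        b,_=blobs(im,lo,hi)
        for c,s in b:
            print(n,nm,c,s[:5],ray(n,(s[0]+s[2]/2-.5,s[1]+s[3]/2-.5),.01 if nm!="red" else .018).round(3))
# handle
    b,l=blobs(im,(0,0,0),(180,255,45),200)
    for i,(c,s) in enumerate(b): 
        if s[4]<4000: print(n,"dark",c,s,ray(n,c,.036).round(3))
T="top"
for nm,uv,z in(("foot top a",(320,231),.016),("foot b",(320,266),.016),("handle far",(472,246),.036),("handle near",(421,247),.036),("railA",(208,172),.095),("railB",(220,338),.095)): print(nm,ray(T,uv,z).round(3))
im=cv2.imread("pics/top0.png"); a=cv2.resize(im[150:370,90:340],None,fx=3,fy=2.7,interpolation=cv2.INTER_CUBIC); cv2.imwrite("pics/c1.png",a)
E
```

```text
top orange [ 1.9 34.4] [ 0 27  6 17 70] [0.995 0.605 0.01 ]
top orange [ 2.  65.9] [ 0 60  5 14 64] [0.928 0.605 0.01 ]
top orange [ 63.2 197.9] [  40  166   47   64 2577] [0.653 0.473 0.01 ]
top orange [125.6 214.7] [ 107  190   36   49 1336] [0.618 0.346 0.01 ]
top orange [183.7 206.7] [178 205  12   6  22] [0.631 0.224 0.01 ]
top orange [193.9 286.9] [187 280  15  15 125] [0.467 0.202 0.01 ]
top orange [629.6 342.5] [623 336  14  14  95] [ 0.349 -0.691  0.01 ]
top orange [615.8 361.4] [607 347  19  29 203] [ 0.312 -0.662  0.01 ]
top orange [634.3 377.9] [631 372   9  11  48] [ 0.279 -0.7    0.01 ]
top orange [611. 393.] [605 385  13  16  89] [ 0.248 -0.65   0.01 ]
top orange [630.8 442.4] [620 436  20  15 220] [ 0.146 -0.685  0.01 ]
top orange [620.2 464.3] [607 446  33  34 552] [ 0.108 -0.67   0.01 ]
top red [184.6 208.6] [181 205   8   9  23] [0.627 0.221 0.018]
top red [622.8 337.8] [618 335  11   6  30] [ 0.36  -0.674  0.018]
top red [631.4 343.2] [629 337   7  13  30] [ 0.349 -0.692  0.018]
top red [623.  344.6] [617 342  13   7  37] [ 0.345 -0.674  0.018]
top red [614.2 354.
[... 2587 characters left out ...]
.304 -0.606  0.036]
scene dark [ 45.1 148.3] [  15  122   58   47 1020] [ 0.484 -0.745  0.036]
scene dark [ 83.4 165.8] [  54  131   58   69 1400] [ 0.505 -0.625  0.036]
scene dark [573.4 211.5] [560 188  37  44 544] [0.278 0.388 0.036]
scene dark [199.8 219.5] [175 206  50  29 869] [ 0.562 -0.305  0.036]
scene dark [557.9 360.1] [ 532  326   59   72 1536] [0.642 0.381 0.036]
scene dark [416.9 351.6] [408 337  19  31 378] [0.705 0.168 0.036]
scene dark [  9.8 468.9] [  0 450  27  30 483] [ 1.077 -0.309  0.036]
foot top a [ 0.581 -0.057  0.016]
foot b [ 0.509 -0.057  0.016]
handle far [ 0.548 -0.364  0.036]
handle near [ 0.546 -0.261  0.036]
railA [0.691 0.158 0.095]
railB [0.373 0.134 0.095]
```

View pics/c1.png

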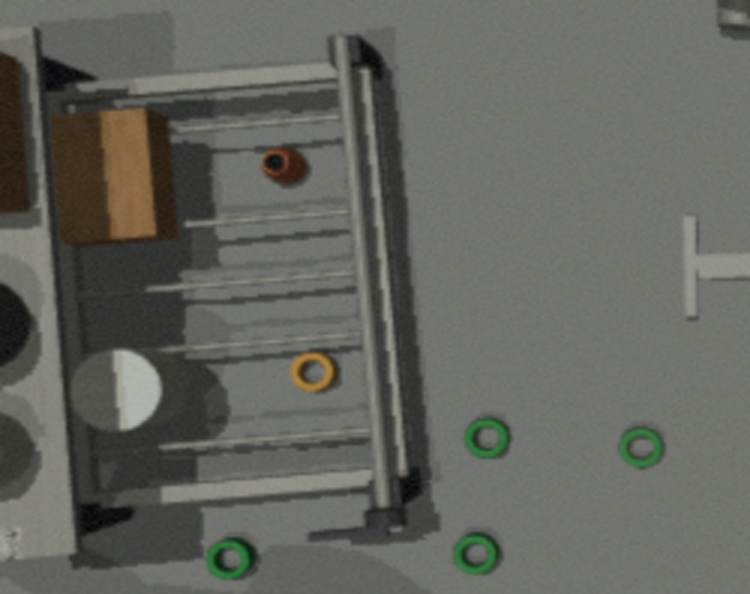

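```bash
cat >> h.py <<'E'
def R(px):  # tool x along px (2d), z down
    px=np.array([px[0],px[1],0.]);px/=np.linalg.norm(px); z=np.array([0,0,-1.])
    return np.column_stack([px,np.cross(z,px),z])
UX=np.array([-.075,.997]); UY=np.array([-.997,-.075]); U0=np.array([.545,.147])
B=np.array([.467,.202])
def st(m=""): print(m,"t",round(arm.current_t(),2),"p",arm.current_ee_pos().round(4),"F",arm.current_force().round(1),"w",round(arm.current_width(),4))
E
python3 - <<'E'
from h import *
O=np.array([.547,-.313]); F=np.array([.545,-.057]); px=(F-O)/np.linalg.norm(F-O)
r=R(px); 
for s in(1,-1): print(s,arm.solve_ik([*(O+.02*px),.1],R(s*px)))
arm.move_l([.162,.604,.42],feed=.3); st()
q=arm.solve_ik([*(O+.02*px),.30],r); print(q)
arm.move_to([*(O+.02*px),.30],r); st()
c=arm.get_calibration("wrist"); im=arm.snapshot("wrist"); cv2.imwrite("pics/w1.png",im[:,:,::-1])
b,_=blobs(im,(0,0,0),(180,255,45),800)
for x,s in b: print(x,s,ray("wrist",x,.036,c).round(4))
E
```

```text
1 [-3.36953474e+01  3.49774277e+01  8.47385457e+01 -2.54444375e-14
  6.02840266e+01 -3.41429616e+01]
-1 [-3.36953474e+01  3.49774277e+01  8.47385457e+01 -2.54444375e-14
  6.02840266e+01  1.45857038e+02]
 t 0.93 p [0.1619 0.6037 0.4189] F [-0.7 -0.3 -0.3] w 0.0911
[-3.36953474e+01  2.41242964e+01  7.05163928e+01 -2.54444375e-14
  8.53593108e+01 -3.41429616e+01]
 t 4.36 p [ 0.5472 -0.2924  0.3001] F [ 0.1  0.2 -0.2] w 0.0911
[219.4 286.5] [ 190  257   48   47 1167] [ 0.4065 -0.4073  0.036 ]
[427.1 286. ] [ 410  256   48   48 1287] [ 0.6863 -0.404   0.036 ]
[300.3 378.5] [    0   274   640   206 49958] [ 0.5144 -0.5501  0.036 ]
[205.2 352.7] [192 336  34  44 904] [ 0.3795 -0.5088  0.036 ]
[594.7 467.4] [ 547  455   93   25 2200] [ 0.9757 -0.708   0.036 ]
```

View pics/w1.png

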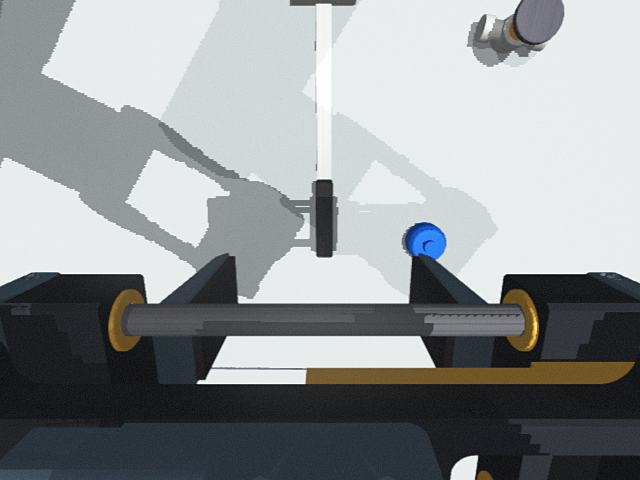

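The wrist view shows the handle at (323, 181–256), the strip straight above it and the foot at about (323,3). The cap at (425,240) is clear of the jaws. Next I compute the handle's position and grasp it.

```bash
python3 - <<'E'
from h import *
c=arm.get_calibration("wrist")
H1=ray("wrist",(324,181),.036,c)[:2];H0=ray("wrist",(324,256),.03,c)[:2]; F=ray("wrist",(323,3),.016,c)[:2]
print(H0,H1,F,np.linalg.norm(H1-H0),np.linalg.norm(F-H1))
O=H1-.05*(F-H1)/np.linalg.norm(F-H1); px=(F-O)/np.linalg.norm(F-O); r=R(px); print(O,px)
cap=ray("wrist",(425,240),.03,c);print("cap",cap)
g=O+.02*px
arm.move_to([*g,.10],r); arm.move_l([*g,.006],r,feed=.12); st("down")
arm.grip(0); st("grip")
np.savez("g.npz",g=arm.current_ee_pos(),px=px)
arm.move_l([*g,.03],feed=.08); st("lift")
c=arm.get_calibration("wrist"); im=arm.snapshot("wrist"); cv2.imwrite("pics/w2.png",im[:,:,::-1])
E
```

```text
[ 0.54704901 -0.36484136] [ 0.54609261 -0.26491008] [ 0.54307504 -0.06358247] 0.09993585243718438 0.2013502275610465
[ 0.54684194 -0.31490447] [-0.01498668  0.99988769]
cap [ 0.67983381 -0.34150583  0.03      ]
down t 6.16 p [ 0.547  -0.2952  0.0068] F [ 0.  -0.4 -0.5] w 0.0911
grip t 7.22 p [ 0.5466 -0.2949  0.006 ] F [ 1.  -0.2 -0.5] w 0.022
lift t 7.67 p [ 0.5468 -0.2951  0.0307] F [-0.2  0.3 -1.9] w 0.022
```

View pics/w2.png

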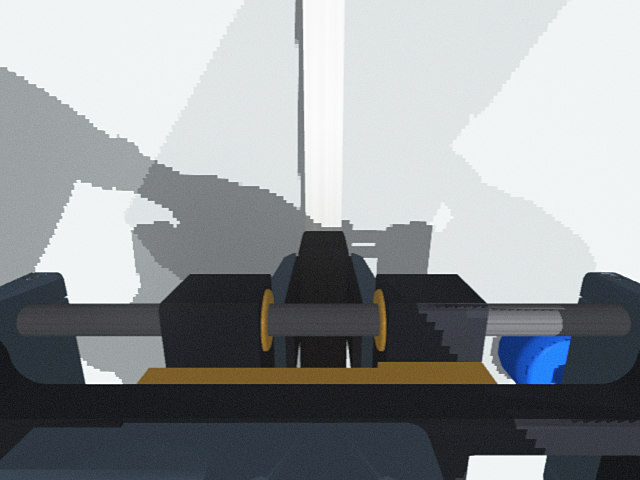

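```bash
cat >> h.py <<'E'
def foot(d,l,z): # TCP for probe foot at unit depth d, lateral l
    return [*(U0+UX*(d-.24)+UY*l),z]
E
python3 - <<'E'
from h import *
L=.0156
arm.move_l(foot(-.05,L,.03),R(UX),feed=.15); st()
arm.move_l(foot(-.05,L,.009),feed=.06); st()
im=arm.snapshot("scene"); t=arm.snapshot("top")
a=cv2.resize(im[150:370,320:590],None,fx=2.9,fy=2.9*.0+2.7,interpolation=cv2.INTER_CUBIC)
cv2.imwrite("pics/s3.png",cv2.cvtColor(a,cv2.COLOR_RGB2BGR)); cv2.imwrite("pics/t3.png",t[:,:,::-1])
c=arm.get_calibration("top"); T=np.linalg.inv(c["cam_to_world"])
E
```

```text
t 8.88 p [ 0.5513 -0.144   0.03  ] F [ 0.5  0.8 -1.5] w 0.022
 t 9.38 p [ 0.5509 -0.1433  0.0086] F [-0.1 -0.2 -1.6] w 0.0218
```

View pics/s3.png

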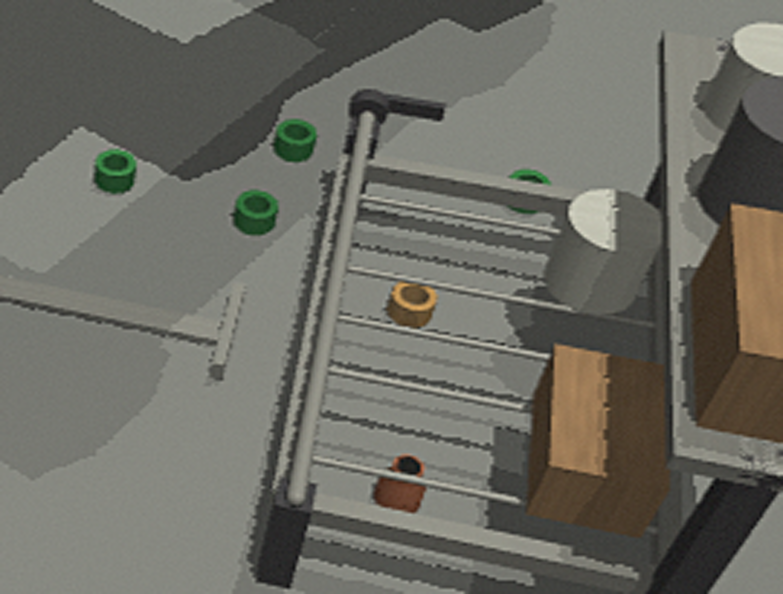

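View pics/t3.png

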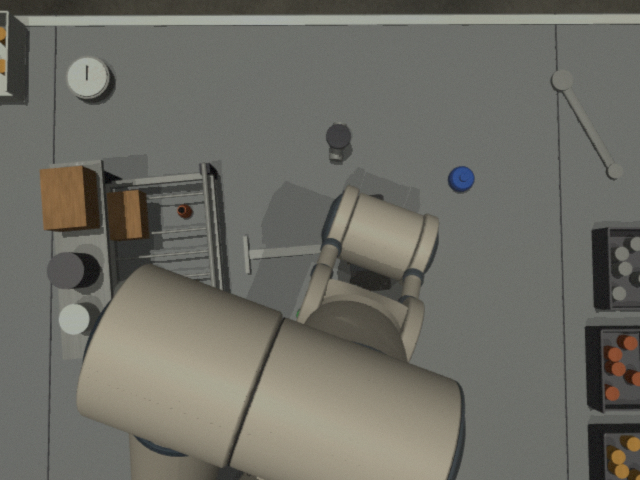

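The foot sits at top (247,254), which gives about (0.534, 0.094) against (0.533, 0.096) expected. It is low over the bench with a clear path. Now I go in beside the bushing and shift behind it.

```bash
python3 - <<'E'
from h import *
arm.move_l(foot(-.05,.010,.009),feed=.1)
for d in(.0,.05,.097): arm.move_l(foot(d,.010,.009),feed=.08); st(d)
for l in(.03,.0456): arm.move_l(foot(.097,l,.009),feed=.06); st(l)
im=arm.snapshot("scene")
b,_=blobs(im,(10,120,60),(25,255,255),80)
for x,s in b:
    if 380<x[0]<500: print(x,s,ray("scene",(s[0]+s[2]/2-.5,s[1]+s[3]/2-.5),.01).round(3))
a=cv2.resize(im[150:370,320:590],None,fx=2.9,fy=2.7,interpolation=cv2.INTER_CUBIC)
cv2.imwrite("pics/s4.png",cv2.cvtColor(a,cv2.COLOR_RGB2BGR))
E
```

```text
0.0 t 10.5 p [ 0.5532 -0.0931  0.009 ] F [ 0.5 -0.  -1.2] w 0.0217
0.05 t 11.28 p [ 0.5494 -0.0432  0.009 ] F [ 0.2  0.7 -0.7] w 0.0218
0.097 t 12.01 p [0.5458 0.0037 0.009 ] F [ 0.4 -0.9 -1.4] w 0.0221
0.03 t 12.49 p [0.5257 0.002  0.0091] F [-0.1 -0.6 -1.9] w 0.0222
0.0456 t 12.9 p [0.51   0.001  0.0091] F [ 0.2 -0.3 -2. ] w 0.0219
[462.2 262.2] [454 255  16  16 135] [0.468 0.201 0.01 ]
```

View pics/s4.png

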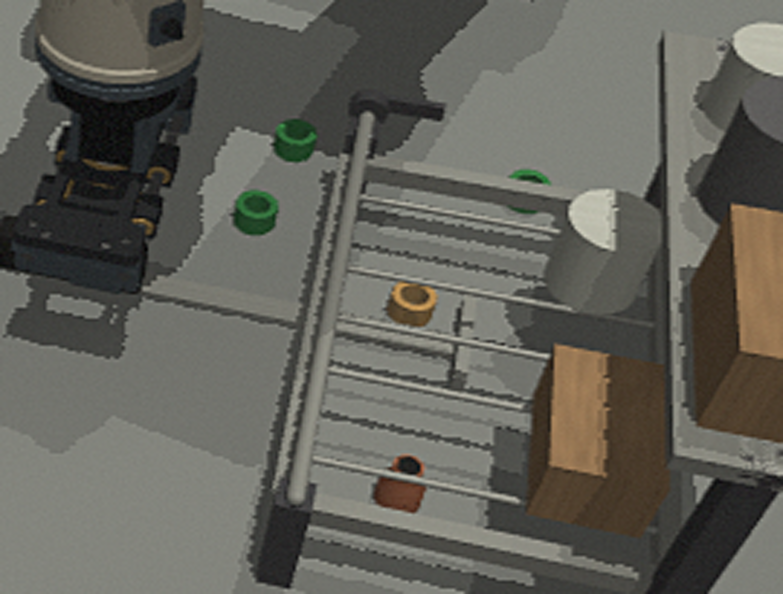

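The foot lies behind the bushing, from (460,298) to (457,388) in the crop, with the bushing at (412,303) beside the strip. Nothing has been touched. Now the drag.

```bash
python3 - <<'E'
from h import *
arm.move_l(foot(.097,.0456,.007),feed=.05)
def bush():
    im=arm.snapshot("scene"); b,_=blobs(im,(10,120,60),(25,255,255),50)
    for x,s in b:
        if 330<x[0]<500 and 200<x[1]<320:
            p=ray("scene",(s[0]+s[2]/2-.5,s[1]+s[3]/2-.5),.01); r=p[:2]-U0; print("bush",p.round(3),"d,l",(r@UX).round(3),(r@UY).round(3),s[4])
    return im
for d in(.06,.02,-.02,-.06): arm.move_l(foot(d,.0456,.007),feed=.07); st(d); im=bush()
a=cv2.resize(im[150:370,320:590],None,fx=2.9,fy=2.7,interpolation=cv2.INTER_CUBIC)
cv2.imwrite("pics/s5.png",cv2.cvtColor(a,cv2.COLOR_RGB2BGR))
E
```

```text
0.06 t 13.88 p [ 0.513 -0.036  0.007] F [-0.1  0.4 -2.2] w 0.0221
bush [0.469 0.181 0.01 ] d,l 0.04 0.073 107
0.02 t 14.65 p [ 0.5159 -0.0758  0.007 ] F [-1.2 -0.6 -0.8] w 0.022
-0.02 t 15.43 p [ 0.5189 -0.1157  0.007 ] F [-0.  -0.2 -0.7] w 0.0218
bush [0.476 0.101 0.01 ] d,l -0.041 0.072 155
-0.06 t 16.2 p [ 0.5219 -0.1555  0.007 ] F [-0.2  0.3 -1.7] w 0.0219
bush [0.48 0.06 0.01] d,l -0.082 0.071 188
```

View pics/s5.png

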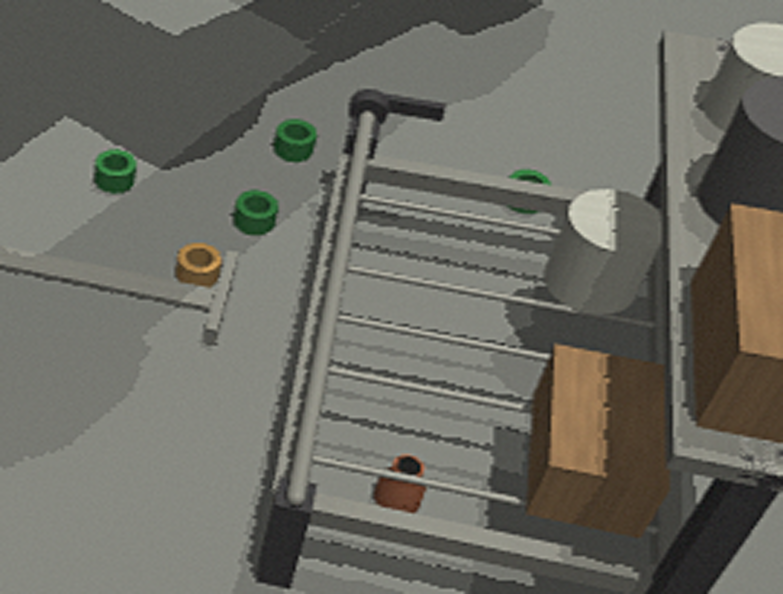

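The bushing is out at crop (198,264), standing in front of the shelf, and the foot at (220,300) is also clear. Next I lower the probe, release it and retreat.

```bash
python3 - <<'E'
from h import *
arm.move_l(foot(-.06,.0456,.006),feed=.03); st()
arm.move_l(foot(-.06,.0456,.0055),feed=.03); st()
arm.grip(.06); st("open")
p=arm.current_ee_pos()
arm.move_l([p[0],p[1],.15],feed=.1)
arm.move_l([p[0]-.1,p[1]-.25,.30],feed=.25); arm.sleep(.5); st()
t=arm.snapshot("top"); s=arm.snapshot("scene")
cv2.imwrite("pics/t6.png",t[:,:,::-1])
for n,im in(("top",t),("scene",s)):
    for nm,lo,hi in(("o",(10,120,60),(25,255,255)),("g",(45,100,40),(85,255,255)),("r",(0,120,50),(9,255,255)),("b",(105,150,40),(125,255,255))):
        for x,k in blobs(im,lo,hi)[0]:
            P=ray(n,(k[0]+k[2]/2-.5,k[1]+k[3]/2-.5),.01)
            if .3<P[0]<.75 and -.4<P[1]<.28: print(n,nm,x,k[4],P.round(3))
E
```

```text
t 16.5 p [ 0.522  -0.1552  0.006 ] F [-0.5  0.2 -1.6] w 0.0218
 t 16.75 p [ 0.5221 -0.1552  0.006 ] F [-2.8  2.6 11. ] w 0.022
open t 17.48 p [ 0.5221 -0.1555  0.0055] F [ 0.1 -1.  -0.4] w 0.06
 t 20.96 p [ 0.4221 -0.4054  0.3   ] F [-0.2  0.3  0.3] w 0.0599
top o [183.8 211.5] 49 [0.625 0.223 0.01 ]
top o [262.7 279.5] 109 [0.482 0.06  0.01 ]
top g [251.6 311.6] 104 [0.417 0.084 0.01 ]
top g [303.2 315.3] 89 [ 0.408 -0.023  0.01 ]
top g [248.  354.8] 111 [0.329 0.091 0.01 ]
top g [166.2 356.5] 126 [0.326 0.257 0.01 ]
top b [462.  177.7] 360 [ 0.691 -0.352  0.01 ]
scene o [388.  247.6] 188 [0.48 0.06 0.01]
scene o [456.8 332.7] 70 [0.627 0.223 0.01 ]
scene g [421.4 201.5] 179 [0.328 0.091 0.01 ]
scene g [359.3 212.9] 180 [ 0.406 -0.022  0.01 ]
scene g [502.2 214.7] 39 [0.31  0.257 0.01 ]
scene g [407.8 228.5] 195 [0.416 0.084 0.01 ]
scene r [461.2 333.8] 44 [0.628 0.229 0.01 ]
scene b [147.7 266.1] 646 [ 0.685 -0.352  0.01 ]
```

View pics/t6.png

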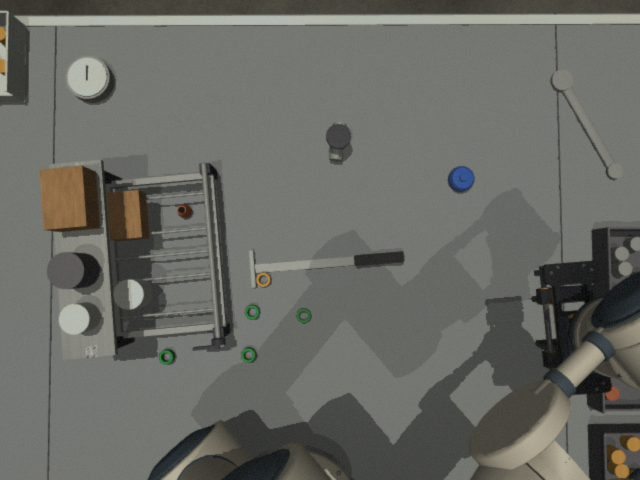

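The bushing at (263,280) and the probe foot at (253,268) are both clear of the shelf rail at about 222. The reducer, valve, cap and green rings are unmoved.

```bash
python3 -c "
from rig import arm
arm.sign_off(); print(arm.current_t())"
```

```text
the job is handed in; nothing more can be done
the job is handed in; nothing more can be done
```

The bushing is out on the bench in front of the shelf, and the probe is lying flat in front of it, released. I handed the job in at about 21 s.

**What I did:** I gripped the probe by its handle and slid the foot in beside the bushing. Then I shifted it behind the bushing, dragged it straight out, lowered the probe, let go and retreated.

**Last checks:**
- **Bushing:** it stands at about (0.481, 0.060), roughly 8 cm in front of the shelf edge. The top and scene cameras agree to within 2 mm.
- **Probe:** the foot was drawn to about 6 cm in front of the edge. I pressed it lightly onto the bench (about 11 N) before letting go.
- **Other objects:** the reducer, valve, cap and green rings look unmoved. The green rings measured within 1 mm of their first positions. The reducer's colour patches shifted by a few mm in the measurement, because the shelf rods and changed shadows affect its outline. I judged the valve and cap by eye only.
- **Forces:** the only notable reading, taken between moves, was that press; the others were 2–3 N or less.

No check failed.

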